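# Pack the last dominoes and feel the row snug

### The job

Put the two jumbo dominoes left on the table back into the open bay of the walnut box, standing on their long edges crosswise like the row already under the box's fixed cover; then push the brass-handled slide along until you feel the whole row come up against the springy pad hidden under the cover, and leave the slide there so that it keeps the row lightly pressed together. Be gentle: stop when the pad pushes back and do not ram the dominoes hard. Leave the pill organizer, beaker and spectacle case where they are.

Things in the scene. Friction and masses are not known exactly. Their poses are not given: they have to be found in the camera images.
- domino_a: One of the two loose dominoes: ivory plastic jumbo domino with black pips on both large faces, 80 long (its x) x 18 thick (its y) x 40 high (its z), standing on a long edge on the table, about 70 g; origin at the centre of the underside.
- domino_b: The other loose domino, same make and size, other pips: ivory plastic jumbo domino with black pips on both large faces, 80 long (its x) x 18 thick (its y) x 40 high (its z), standing on a long edge on the table, about 70 g; origin at the centre of the underside.
- box: Fixed walnut box, 106 wide (x) x 368 long (y), walls 52 high; origin at the centre of its underside, z up. Inside, one straight channel runs along y: 90 wide, y -176 to +176, floor 8 above the table. The hinged lid stands open, leaning out from the -x wall at 50 degrees, up to 140 above the table, beside the open bay (y below +39).
- cover_mouth (a point): Where the open bay ends (box y = +39), on the channel floor: from here to the +y end a fixed cover roofs the channel, underside 52 and top 60 above the table. Under it, unseen, three dominoes stand crosswise against a sprung pad; their near face is 8 to 48 mm in, different every time. The pad gives from about 3 N, yields 12 mm (6 N), then stops hard.
- slide: Walnut slide in the channel; pushed along the box's +y (axes as the box's), travel 200, starts near the -y end. Drags with about 8 N, stays where left. Origin: channel centre line, its rear end, 9 above the table. Its pushing face (86 wide, 38 high) is 66 ahead of the origin; its upright brass handle, 44 (x) x 14 (y), is centred 11 ahead, top 85 above the table.
- organizer: Blue plastic weekly pill organizer, 36 x 170 (y) x 25 high, bystander; origin at the centre of the underside.
- beaker: Clear acrylic beaker, 72 in diameter, 95 high, bystander; origin at the centre of the underside.
- spec_case: Closed tortoiseshell spectacle case, 160 (x) x 62 x 36 high, bystander; origin at the centre of the underside.
Things that resemble listed ones, but are neither listed nor needed, are in the scene too. What is shaped like the domino_b but purple or turquoise is not meant.

How it is judged (in metres and radians):
At the end, for the whole second after the job is handed in: Both dominoes stand upright (within 0.15 rad) and at rest on the floor of the box's channel, within 12 mm of its centre line; the slide rests against one of them with more than 1.2 N, and the two press on each other with more than 1.2 N (the row is held snug against the hidden pad) (x of domino_a in the frame of box between -0.012 and 0.012 m and y of domino_a in the frame of box between -0.1 and 0.184 m and z of domino_a in the frame of box between 0.003 and 0.014 m and angle between each of domino_a, domino_b's own z axis and vertical below 0.15 rad and linear speed of each of domino_a, domino_b below 0.01 m/s and x of domino_b in the frame of box between -0.012 and 0.012 m and y of domino_b in the frame of box between -0.1 and 0.184 m and z of domino_b in the frame of box between 0.003 and 0.014 m and contact force between domino_a and domino_b above 1.2 N and (contact force between slide and domino_a above 1.2 N or contact force between slide and domino_b above 1.2 N) and linear speed of slide below 0.005 m/s); the robot touches nothing.
It fails at once if the dominoes are rammed: the slide presses on a domino, or the two on each other, with more than 20 N (contact force between slide and domino_a above 20 N or contact force between any of slide, domino_a and domino_b above 20 N).
It fails at once if the pill organizer is moved more than 25 mm (distance of organizer from where it was at the start of the episode above 0.025 m).
It fails at once if the beaker is moved more than 25 mm (distance of beaker from where it was at the start of the episode above 0.025 m).
It fails at once if the spectacle case is moved more than 25 mm (distance of spec_case from where it was at the start of the episode above 0.025 m).
It also fails if it takes over 72 s, if anything falls off the work surface, if the arm or the gripper's body presses on something with over 40 N, if the wrist force passes 120 N, or if a joint passes its speed limit or range.

### The arm

A 7-joint arm with a two-finger parallel gripper is mounted at the origin on the work surface. World frame = base frame: x ahead of the robot, y to its left, z up, the work surface at z = 0. Lengths are in mm, angles in rad, forces in N, time in s.
With the tool pointing down it reaches from about 400 to 850 mm from the base axis. Payload 10.4 kg.
Tool frame: the origin (TCP) lies on the centre line of the jaws, within the pads' length; the fingertips stand 25 mm ahead of it and the grasp point (between the pads) lies 6 mm ahead of it; z points along the fingers, x is the direction in which the jaws open and shut, and the axes are right-handed (so a half turn about z gives the same grasp; the last joint's range is limited). The gripper opens to 85 mm and grips with 20 to 120 N. Pads are 22 mm wide; open, the fingers measure 114 mm over their backs; the gripper's body (76 mm by 85 mm) begins 54 mm behind the grasp point. The pads swing forward as they close: fully open they stand 13 mm farther back than shut.
Start: joints at [1.21, 0.332, -0.065, 1.46, 0.022, 1.35, -0.088], TCP at [207.153, -589.691, 256.338] pointing down, gripper open.
Joint ranges: [-2.6, 2.6], [-0.5, 2.12], [-1.47, 1.34], [0.16, 2.42], [-1.27, 4.41], [0.06, 2.06], [-2.6, 2.6]. Speed limits (rad/s): [2.22, 2.22, 2.79, 2.79, 3.14, 3.14, 3.14].

### API

Orientations are given as a unit quaternion [w, x, y, z].
In Python, from cell import observe, camera, camera_info, finish_job gives the robot as it stands.
- The arm moves only by the tool servo_tool, never from a script. Its argument "plan" is one flat list of numbers, 6 for each row, row after row: the shift along the world's x, y, z in mm, then the turn, a rotation vector about the world's x, y, z in degrees. A call has 1 to 12 rows; each row is the pose to reach, as a shift and turn from the pose commanded when the call began; what a row does not reach only later rows make up. A row lasts 1/12 s, in which the tool goes at most 41.7 mm and 7.16 degrees, less where a joint would pass 70% of its speed; a pose out of reach is approached as far as the arm can. A call with a gripper value outside its range is refused whole. "gripper" is the finger opening in mm, from 0 to 85.4, set as the call begins (left out, the last holds). The fingers move at their own pace and stop on an object; "grip_force" is the grip in N (left out, the last holds). Time passes only in rows, so rows that repeat a pose let the fingers close. It gives the time, the measured TCP pose, the force and the opening at its end, in the units of the state.
- observe(): the state, without advancing time (a new reading comes with each control period).
- camera(name): name is "scene" or "top" or "wrist"; returns (picture, depth): 400x640x3 uint8, blue, green, red; 400x640 float32, mm along the optical axis (not along the pixel's ray), 0 where there is no reading.
- camera_info(name): a dict with "fovy" (degrees; the focal length in pixels is half the picture's height over the tangent of half this angle, whatever the lens; pixels are square), "cx", "cy" (the principal point, pixels), "R" (3x3) and "t" (3): a world point X has camera coordinates R X + t; the wrist camera has in their place "mount" (4x4, takes a point from camera to tool coordinates, whose origin is the TCP and whose axes are the tool frame's). Camera axes: x right, y down, z forward; pixel columns grow to the right and rows downward; lengths in mm; the calibration is good to about 2 mm. A picture is of the moment at which its call begins: read the wrist's pose just before it. camera_info takes no time and is no camera call.
- finish_job(): hands the job in, once; it reports no verdict.
The state is a dict: "time_s": time; "joints": joint angles; "qd": joint speeds; "tau": joint torques, N m; "eef_pos": TCP position; "orientation": TCP orientation; "force": force on the tool from outside, world axes, zero at the start; "wrist_torque": the same for the moment, N m; "opening": opening from 0.0 (shut) to 1.0 (fully open).
Only numpy, scipy, OpenCV 4.12 (cv2) and the standard library are available. Lean on these libraries where they do the work, as an engineer would, in place of code of your own. Each camera call takes 0.05 s, during which the arm holds its last target. There are 200 camera calls.

## Working session

There is one attempt and no reset: what is moved stays moved. The work goes in short steps, Python scripts to look and compute and a tool call to move; the robot and the scene stay as the last step left them, time stands still between calls to the robot, and variables do not carry over. Pictures are saved under pics/ and viewed, about 8 in all and at most 12, crops included, and the job is handed in when it is done.

Besides the shell and the picture viewer there is one more tool, called after "Call:" in YAML: its name, and indented under it one key for each argument. servo_tool: Moves the arm, as the interface text tells. Its arguments: {"type":"object","properties":{"plan":{"type":"array"},"gripper":{"type":"number"},"grip_force":{"type":"number"}},"required":["plan"]}

```bash
mkdir -p pics
cat > h.py <<'E'
import numpy as np, cv2
from cell import observe, camera, camera_info, finish_job
def K(n):
    i=camera_info(n); f=200/np.tan(np.radians(i['fovy'])/2); return i,f
def Rt(n,s=None):
    i,f=K(n)
    if 'R' in i: return np.array(i['R']),np.array(i['t']).ravel(),i,f
    from scipy.spatial.transform import Rotation as Ro
    q=s['orientation']; T=np.eye(4); T[:3,:3]=Ro.from_quat([q[1],q[2],q[3],q[0]]).as_matrix(); T[:3,3]=s['eef_pos']
    C=T@np.array(i['mount']); R=C[:3,:3].T; return R,-R@C[:3,3],i,f
def ray(n,uv,z,s=None):
    R,t,i,f=Rt(n,s); uv=np.atleast_2d(uv).astype(float)
    d=np.c_[(uv[:,0]-i['cx'])/f,(uv[:,1]-i['cy'])/f,np.ones(len(uv))]@R
    c=-R.T@t; return c+d*((z-c[2])/d[:,2])[:,None]
def cloud(n,D,s=None):
    R,t,i,f=Rt(n,s); v,u=np.mgrid[:400,:640]
    P=np.dstack([(u-i['cx'])/f*D,(v-i['cy'])/f*D,D]).reshape(-1,3)
    return ((P-t)@R).reshape(400,640,3)
E
python3 - <<'E'
from h import *
for n in ('scene','top'):
    p,d=camera(n); cv2.imwrite(f'pics/{n}0.png',p); np.save(f'{n}0.npy',d); i=camera_info(n); print(n,i['fovy'],np.round(-np.array(i['R']).T@np.array(i['t']).ravel()),(d>0).mean())
s=observe(); print(s)
print(camera_info('wrist'))
E
```

```text
scene 57.046354815700546 [1137. -481. 1051.] 0.9961328125
top 52.268385784297806 [ 470.  -13. 1156.] 0.9960078125
{'time_s': 0.1, 'joints': array([ 1.2104196 ,  0.33280484, -0.06471034,  1.46084716,  0.02161068,
        1.34989623, -0.08846544]), 'qd': array([-3.94260488e-04, -2.29012128e-03,  2.60568980e-05, -1.54604138e-03,
       -1.58190346e-04,  8.69076968e-04,  1.38961637e-03]), 'tau': array([ 3.14516030e-03, -6.26745629e+01,  5.02317958e-02, -3.92429924e+01,
        1.63485634e-02,  7.02651712e-03,  4.19568516e-05]), 'eef_pos': array([ 207.0212734 , -589.40111207,  255.60275608]), 'orientation': array([-3.37770002e-04,  8.15920248e-01, -5.78164123e-01, -5.31597028e-04]), 'force': array([ 0.3108784 , -0.48852444, -0.66858232]), 'wrist_torque': array([-0.01406483,  0.01382634,  0.00889692]), 'opening': 1.0019604962049808}
{'fovy': 64.68499236576598, 'cx': 322.3515314752963, 'cy': 195.43623880615044, 'mount': array([[ 9.99999698e-01,  2.95084624e-04,  7.18775208e-04,
        -7.92306174e-01],
       [-5.14355869e-04,  9.44769015e-01,  3.27736547e-01,
        -8.55824500e+01],
       [-5.82366530e-04, -3.27736818e-01,  9.44768881e-01,
        -1.17101127e+02],
       [ 0.00000000e+00,  0.00000000e+00,  0.00000000e+00,
         1.00000000e+00]])}
```

View pics/top0.png

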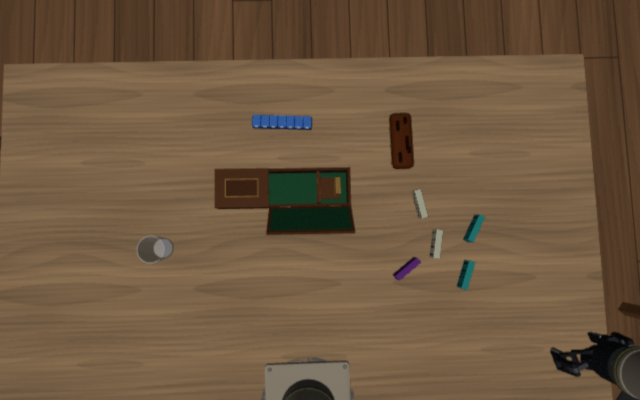

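View pics/scene0.png

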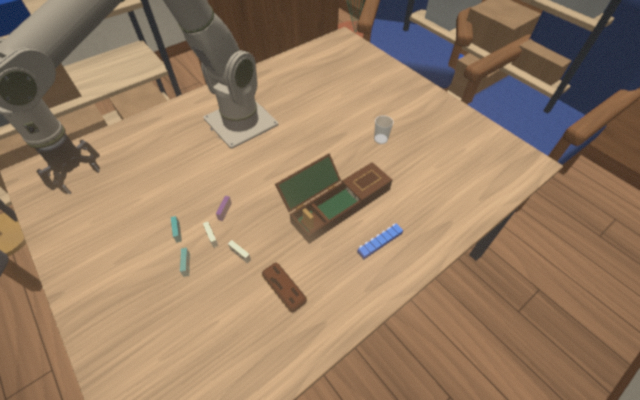

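Top view: the ivory dominoes are at (420,203) and (436,243). The box spans (215–350, 168–208), with its cover on the left (+y) and the slide and handle near (335,187). Next I'll measure these.

Run:
```python
from h import *
def rect(P): 
    (c,s,a)=cv2.minAreaRect(P.astype(np.float32)); return np.round(c,1),np.round(s,1),round(a,1)
for n in ('top','scene'):
    p=cv2.imread(f'pics/{n}0.png'); D=np.load(f'{n}0.npy'); W=cloud(n,D)
    hsv=cv2.cvtColor(p,cv2.COLOR_BGR2HSV)
    box=(W[...,0]>350)&(W[...,0]<800)&(W[...,1]>-450)&(W[...,1]<400)
    m=((W[...,2]>12)&box).astype(np.uint8)
    k,l,st,_=cv2.connectedComponentsWithStats(m)
    for j in range(1,k):
        if st[j,4]<60: continue
        q=W[l==j]; zt=np.percentile(q[:,2],95); top=q[q[:,2]>zt-6]
        print(n,st[j],'col',p[l==j].mean(0).astype(int),'zt',zt.round(1),rect(top[:,:2]),len(top))
n='top';D=np.load('top0.npy');W=cloud('top',D)
for v in range(160,240,6): print(v,W[v,200:362:9,2].round().astype(int))
print(W[160:215:6,240].round(),W[187,205:360:12].round())
```

```text
top [ 389  113   25   56 1232] col [10 26 55] zt 38.8 (array([ 607.9, -195.7]), array([126.3, 440.4]), 53.1) 877
top [252 116  60  13 680] col [139  84  51] zt 27.9 (array([639.1,  60.8]), array([166. , 329.8]), 86.8) 492
top [ 215  167  141   68 5907] col [21 37 47] zt 135.6 (array([476.3, -20.5]), array([222.,  17.]), 89.5) 563
top [413 189  15  29 259] col [108 126 128] zt 43.0 (array([ 543.5, -327.5]), array([79. , 18.8]), 12.3) 165
top [430 229  13  29 270] col [104 122 124] zt 43.0 (array([ 431.2, -369.1]), array([18.9, 78.7]), 79.9) 173
top [147 235  26  28 262] col [ 96 101 105] zt 95.3 (array([438.4, 193.2]), array([411.3,  68.9]), 89.2) 69
top [395 257  26  18 217] col [79 33 66] zt 43.3 (array([ 403.7, -159.9]), array([317.2,  56.7]), 75.9) 142
scene [374 116  18  26 261] col [143 154 161] zt 95.1 (array([438.8, 375.9]), array([40.4, 71. ]), 88.1) 32
scene [ 275  153  118   89 4711] col [62 84 97] zt 131.9 (array([475.7, -20.3]), array([ 24.3, 223.3]), 0.4) 376
scene [216 197  15  22 164] col [118 112 143] zt 42.8 (array([ 365.6, -286.6]), array([20. , 72.6]), 35.7) 82
sce
[... 1312 characters left out ...]
 138]
238 [-3 -5  1  0  2 -2  0 -3 -1 -3  0 -4  0  1  3 -3  1 -2]
[[ 6.820e+02  1.750e+02  1.000e+00]
 [ 6.650e+02  1.750e+02  0.000e+00]
 [ 6.390e+02  1.660e+02  5.800e+01]
 [ 4.700e+02 -1.300e+01  1.156e+03]
 [ 6.060e+02  1.660e+02  6.100e+01]
 [ 5.900e+02  1.660e+02  6.000e+01]
 [ 5.730e+02  1.660e+02  5.900e+01]
 [ 5.570e+02  1.660e+02  6.000e+01]
 [ 5.450e+02  1.760e+02  3.000e+00]
 [ 5.280e+02  1.770e+02 -1.000e+00]] [[ 608.  275.   -5.]
 [ 600.  229.   54.]
 [ 598.  195.   60.]
 [ 598.  163.   58.]
 [ 597.  131.   62.]
 [ 596.   99.   63.]
 [ 601.   70.   11.]
 [ 600.   36.    8.]
 [ 599.    2.    9.]
 [ 599.  -31.    6.]
 [ 597.  -65.   13.]
 [ 589.  -94.   81.]
 [ 591. -129.   54.]]
```

Call:
servo_tool:
  plan: [335,261,-56,0,0,-7,335,261,-56,0,0,-7,335,261,-56,0,0,-7,335,261,-56,0,0,-7,335,261,-56,0,0,-7,335,261,-56,0,0,-7,335,261,-56,0,0,-7,335,261,-56,0,0,-7,335,261,-56,0,0,-7,335,261,-56,0,0,-7,335,261,-56,0,0,-7,335,261,-56,0,0,-7]
  gripper: 50

```text
time_s: 1.1
eef_pos: [545.3, -323.7, 199.0]
orientation: [-0.001, 0.781, -0.624, -0.001]
force: [0.1, -0.2, -0.5]
opening: 0.582
```

Run:
```python
from h import *
s=observe(); p,D=camera('wrist'); cv2.imwrite('pics/w1.png',p); W=cloud('wrist',D,s)
print(s['time_s'],s['eef_pos'].round(1))
hsv=cv2.cvtColor(p,cv2.COLOR_BGR2HSV)
m=((W[...,2]>30)&(W[...,2]<48)&(hsv[...,1]<70)&(hsv[...,2]>70)&(D>150)).astype(np.uint8)
k,l,st,_=cv2.connectedComponentsWithStats(m)
for j in range(1,k):
    if st[j,4]<200: continue
    q=W[l==j]; zt=np.percentile(q[:,2],80); q=q[q[:,2]>zt-5]
    print(st[j],'z',zt.round(1),np.median(q[:,2]).round(1),[np.round(a,1) for a in cv2.minAreaRect(q[:,:2].astype(np.float32))])
# box from top, scene
for n in ('top','scene'):
    W=cloud(n,np.load(n+'0.npy')); x,y,z=np.moveaxis(W,2,0)
    for nm,c in dict(cover=(z>54)&(z<66)&(x>548)&(x<680)&(y>60)&(y<270),handle=(z>76)&(z<95)&(x>568)&(x<640)&(y<-40)&(y>-160),slide=(z>40)&(z<53)&(x>563)&(x<635)&(y<0)&(y>-160)).items():
        q=W[c]; 
        if len(q)<5: continue
        print(n,nm,len(q),[np.round(a,1) for a in cv2.minAreaRect(q[:,:2].astype(np.float32))],'z',np.median(q[:,2]).round(1), np.percentile(q[:,:2],[2,98],axis=0).round(1).tolist())
    q=W[(z>45)&(z<56)&(x>620)&(x<670)&(y<60)&(y>-160)]
    if len(q)>10: print('farwall',len(q),np.polyfit(q[:,1],q[:,0],1),q.mean(0))
a=cv2.imread('pics/top0.png')[155:245,205:365]; b=p
cv2.imwrite('pics/c1.png',np.vstack([cv2.resize(a,(640,360),interpolation=cv2.INTER_CUBIC)[:, :],cv2.resize(b,(640,400))])[:600+160] if False else np.vstack([cv2.resize(a,(400,225),interpolation=cv2.INTER_CUBIC),cv2.resize(b,(400,250))]))
```

```text
1.1 [ 545.3 -323.7  199. ]
[ 317  144   20   84 1611] z 40.0 39.4 [array([ 542.5, -326.8]), array([79.2, 17.4]), np.float64(12.6)]
[ 319  259   45   68 1263] z 39.7 39.3 [array([ 430.2, -367.7]), array([18. , 80.8]), np.float64(80.2)]
top cover 2031 [array([599.6, 149.4]), array([168.5, 103.2]), np.float64(90.0)] z 59.6 [[550.3, 92.4], [648.5, 230.6]]
top handle 93 [array([595. , -95.4]), array([13.6, 40.7]), np.float64(88.1)] z 84.3 [[574.9, -102.6], [615.1, -88.7]]
top slide 189 [array([599.1, -87.1]), array([71.2, 92.6]), np.float64(0.3)] z 47.6 [[563.7, -132.8], [632.6, -41.2]]
farwall 267 [3.90531232e-02 6.43781018e+02] [641.98052951 -46.10357193  50.89480068]
scene cover 950 [array([599. , 149.4]), array([176.1, 102.3]), np.float64(89.5)] z 59.9 [[550.6, 91.2], [647.8, 232.6]]
scene handle 60 [array([593.7, -96.4]), array([13.7, 44.8]), np.float64(87.8)] z 83.9 [[572.8, -103.0], [615.3, -89.5]]
scene slide 146 [array([598.4, -87.1]), array([93.1, 70.1]), np.float64(89.8)] z 48.0 [[565.9, -133.4], [633.0, -41.7]]
farwall 193 [3.62756732e-02 6.42789636e+02] [641.0892213  -46.87480004  50.65912335]
```

View pics/c1.png

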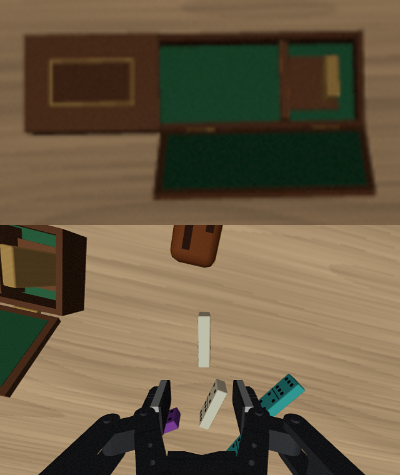

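Wrist view: domino 1 stands upright in the middle of the frame between the open fingers, and domino 2 is nearer. Going down on domino 1.

Call:
servo_tool:
  plan: [0,2,-40,0,0,0,0,2,-80,0,0,0,0,2,-110,0,0,0,0,2,-130,0,0,0,0,2,-130,0,0,0,0,2,-130,0,0,0]

```text
time_s: 1.65
eef_pos: [540.8, -327.8, 70.0]
orientation: [0.0, 0.779, -0.628, -0.001]
force: [-0.4, 0.5, 0.4]
opening: 0.584
```

Call:
servo_tool:
  plan: [1,1,-18,0,0,0,1,1,-36,0,0,0,1,1,-36,0,0,0,1,1,-36,0,0,0]

```text
time_s: 1.98
eef_pos: [543.3, -326.5, 35.8]
orientation: [0.0, 0.779, -0.627, 0.001]
force: [0.7, 0.8, 0.4]
opening: 0.586
```

Call:
servo_tool:
  plan: [0,0,0,0,0,0,0,0,0,0,0,0,0,0,0,0,0,0,0,0,0,0,0,0,0,0,0,0,0,0,0,0,0,0,0,0]
  gripper: 10
  grip_force: 30

```text
time_s: 2.48
eef_pos: [544.0, -326.4, 36.1]
orientation: [-0.0, 0.779, -0.627, 0.001]
force: [-1.7, -0.7, 8.6]
opening: 0.203
```

Call:
servo_tool:
  plan: [0,0,30,0,0,0,0,10,70,0,0,0,10,40,110,0,0,-3,20,80,145,0,0,-8,30,120,155,0,0,-14,40,160,155,0,0,-14.6,50,200,155,0,0,-14.6,54,240,155,0,0,-14.6,54,270,155,0,0,-14.6,54,280,155,0,0,-14.6,54,280,155,0,0,-14.6,54,280,155,0,0,-14.6]

```text
time_s: 3.48
eef_pos: [597.2, -44.5, 189.8]
orientation: [0.0, -0.694, 0.72, -0.0]
force: [0.7, -1.0, -1.2]
opening: 0.207
```

Run:
```python
from h import *
s=observe(); p,D=camera('wrist'); cv2.imwrite('pics/w2.png',p); np.save('w2.npy',D); W=cloud('wrist',D,s); np.save('W2.npy',W)
print(s['eef_pos'].round(1),s['orientation'].round(4),s['force'],s['opening'])
```

```text
[597.2 -44.5 189.8] [ 1.00e-04 -6.94e-01  7.20e-01 -2.00e-04] [ 0.72347554 -0.99447891 -1.19459234] 0.20738133733712172
```

View pics/w2.png

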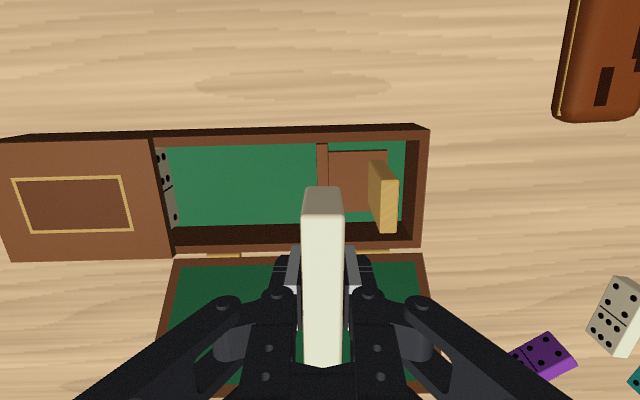

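The held domino is in the centre of the wrist view. The far wall runs along rows 125–145, the cover mouth is near column 155, the slide face near column 318 and the handle at (383,195). The hidden row can just be seen at (165,190).

Run:
```python
from h import *
p=cv2.imread('pics/w2.png'); W=np.load('W2.npy'); x,y,z=np.moveaxis(W,2,0)
def pc(c,nm):
    q=W[c]; print(nm,len(q),q.mean(0).round(1),'rng',np.percentile(q,[1,99],axis=0).round(1).tolist()); return q
roi=np.zeros((400,640),bool); roi[110:260,0:440]=1
w=roi&(abs(z-52)<4)&(x>625)&(y<50)
q=pc(w,'far wall'); print(np.polyfit(q[:,1],q[:,0],1))
# far wall, near wall edges per y-bin
for lo in range(-130,60,20):
    b=roi&(y>lo)&(y<lo+10)
    f=x[b&(abs(z-52)<4)&(x>625)]; g=x[b&(z<14)&(x>540)&(x<650)]; n=x[b&(abs(z-52)<4)&(x<565)&(x>530)]
    print(lo,'far',[np.percentile(f,[3,97]).round(1) if len(f)>20 else 0],'floor',[np.percentile(g,[1,99]).round(1) if len(g)>20 else 0],'near',[np.percentile(n,[3,97]).round(1) if len(n)>20 else 0])
q=pc(roi&(abs(z-85)<4)&(y<-60)&(y>-130),'handle'); print(cv2.minAreaRect(q[:,:2].astype(np.float32)))
c=roi&(abs(z-60)<4)&(y>50)
q=pc(c,'cover'); 
for lo in range(550,650,15):
    t=y[c&(x>lo)&(x<lo+8)]; print(lo,np.percentile(t,[1]).round(1),end=' ')
s=roi&(abs(z-47)<4)&(x>560)&(x<630)&(y<-20)
q=pc(s,'slidetop')
hsv=cv2.cvtColor(p,cv2.COLOR_BGR2HSV); r2=np.zeros_like(roi); r2[180:375,290:350]=1
q=pc(r2&(z>150)&(z<215)&(hsv[...,1]<80)&(hsv[...,2]>60),'held')
for zz in range(140,215,8):
    t=q[(q[:,2]>zz)&(q[:,2]<zz+8)]; 
    if len(t)>30: print(zz,np.percentile(t[:,:2],[1,99],axis=0).round(1).tolist(),len(t))
```

```text
far wall 2567 [642.8 -47.5  51.4] rng [[627.0, -130.7, 48.6], [647.9, 47.5, 53.0]]
[2.85585501e-02 6.44143927e+02]
-130 far [array([626. , 646.7])] floor [array([548.8, 649.7])] near [array([541.6, 564.1])]
-110 far [array([639.1, 646.9])] floor [array([606.5, 649.8])] near [array([540.8, 549. ])]
-90 far [array([639.2, 647. ])] floor [array([548.7, 649.6])] near [array([541.1, 549.5])]
-70 far [array([639.7, 647.3])] floor [array([548.9, 649.4])] near [array([546.5, 549.7])]
-50 far [array([639.5, 647.3])] floor [array([647.3, 649.9])] near [0]
-30 far [array([639.7, 647.5])] floor [array([567.9, 649.7])] near [0]
-10 far [array([640.2, 647.7])] floor [array([549.7, 649.4])] near [array([541.9, 550.2])]
10 far [array([640.1, 647.8])] floor [array([549.8, 649.2])] near [array([542.1, 550.3])]
30 far [array([640. , 648.1])] floor [array([549.8, 649.1])] near [array([539.9, 550.4])]
50 far [array([640.7, 648.2])] floor [array([550.1, 649. ])] near [array([541.4, 550.6])]
handle 1010 [595.6 -93.6  84.2] rng [[573.7, -100.8, 81.4], [615.8, -87.0, 85.8]]
((594.6039428710938, -93.94203186035156), (14.182405471801758, 43.37773895263672), 88.99065399169922)
cover 19256 [597.8 156.6  59.5] rng [[543.8, 91.5, 57.4], [648.4, 232.0, 61.3]]
550 [92.2] 565 [92.1] 580 [92.1] 595 [91.9] 610 [91.7] 625 [91.5] 640 [91.6] slidetop 885 [605.9 -85.2  47.5] rng [[561.9, -131.1, 43.2], [629.7, -39.4, 51.0]]
held 8181 [605.5 -43.5 190.4] rng [[559.9, -55.0, 158.7], [635.3, -30.6, 201.9]]
156 [[633.8, -53.5], [635.4, -36.5]] 176
164 [[607.9, -56.8], [635.4, -29.1]] 269
172 [[608.0, -56.5], [635.4, -29.0]] 363
180 [[607.9, -55.8], [635.5, -29.6]] 426
188 [[559.6, -53.2], [635.0, -32.7]] 6541
196 [[586.6, -54.7], [609.7, -31.0]] 368
```

Run:
```python
from h import *
W=np.load('W2.npy'); D=np.load('w2.npy'); 
m=(W[...,2]>160)&(D>20); q=W[m]-[597.2,-44.5,189.8]
for zz in range(-30,140,10):
    t=q[(q[:,2]>zz)&(q[:,2]<=zz+10)]
    if len(t)>20: print(zz,len(t),'y',np.percentile(t[:,1],[0.5,99.5]).round(),'x',np.percentile(t[:,0],[.5,99.5]).round())
```

```text
-30 269 y [-14.  15.] x [10. 38.]
-20 765 y [-21.  23.] x [ 6. 38.]
-10 1049 y [-22.  23.] x [ 6. 38.]
0 7143 y [-20.  22.] x [-38.  38.]
10 1551 y [-34.  36.] x [-10.  15.]
20 4843 y [-42.  44.] x [-11.  16.]
30 6633 y [-47.  48.] x [-12.  18.]
40 7855 y [-53.  54.] x [-11.  19.]
50 10514 y [-59.  60.] x [ 1. 19.]
60 1871 y [-58.  59.] x [11. 19.]
```

Call:
servo_tool:
  plan: [0,40,0,0,0,1.6,0,75,-20,0,0,1.6,0,88,-50,0,0,1.6,0,88,-80,0,0,1.6,0,88,-100,0,0,1.6,0,88,-110,0,0,1.6,0,88,-120,0,0,1.6,0,88,-130,0,0,1.6,0,88,-138,0,0,1.6,0,88,-143,0,0,1.6,0,88,-143,0,0,1.6,0,88,-143,0,0,1.6]

```text
time_s: 4.53
eef_pos: [597.4, 42.3, 46.7]
orientation: [0.0, -0.703, 0.711, -0.0]
force: [0.0, 0.1, -0.3]
opening: 0.2
```

Call:
servo_tool:
  plan: [0,0,-1,0,0,0,0,0,-2,0,0,0,0,0,-2,0,0,0,0,0,-2,0,0,0]

```text
time_s: 4.87
eef_pos: [597.3, 42.4, 44.6]
orientation: [0.0, -0.703, 0.711, -0.0]
force: [0.8, 0.5, -0.9]
opening: 0.203
```

Still no contact, so it is less than about 2 mm above the floor. One more millimetre, then release.

Call:
servo_tool:
  plan: [0,0,-1.2,0,0,0,0,0,-1.2,0,0,0,0,0,-1.2,0,0,0]

```text
time_s: 5.12
eef_pos: [597.4, 42.4, 44.1]
orientation: [0.0, -0.703, 0.711, -0.0]
force: [-4.2, -0.6, 8.6]
opening: 0.202
```

Call:
servo_tool:
  plan: [0,0,0,0,0,0,0,0,0,0,0,0,0,0,0,0,0,0,0,0,0,0,0,0,0,0,0,0,0,0]
  gripper: 32

```text
time_s: 5.53
eef_pos: [597.1, 42.3, 43.0]
orientation: [-0.0, -0.703, 0.711, 0.0]
force: [0.1, -0.6, -0.1]
opening: 0.373
```

Call:
servo_tool:
  plan: [0,0,15,0,0,0,0,0,50,0,0,0,0,0,90,0,0,0,0,-20,130,0,0,0,-20,-50,150,0,0,0,-40,-90,155,0,0,0,-60,-130,155,0,0,0,-80,-160,155,0,0,0,-80,-160,155,0,0,0]

```text
time_s: 6.28
eef_pos: [513.5, -125.8, 198.3]
orientation: [-0.002, -0.7, 0.714, -0.001]
force: [0.3, -2.0, -0.6]
opening: 0.372
```

Call:
servo_tool:
  plan: [-12,-40,0,0,0,0,-25,-80,0,0,0,-3,-40,-119,0,0,0,-6,-55,-158,-10,0,0,-9.2,-68,-196,-20,0,0,-9.2,-78,-230,-30,0,0,-9.2,-87,-250,-60,0,0,-9.2,-87,-250,-95,0,0,-9.2,-87,-250,-120,0,0,-9.2,-87,-250,-120,0,0,-9.2,-87,-250,-120,0,0,-9.2]
  gripper: 45

```text
time_s: 7.2
eef_pos: [429.8, -367.0, 77.6]
orientation: [-0.0, -0.644, 0.765, 0.001]
force: [-0.5, 0.2, 0.9]
opening: 0.529
```

Run:
```python
from h import *
s=observe(); p,D=camera('wrist'); W=cloud('wrist',D,s); hsv=cv2.cvtColor(p,cv2.COLOR_BGR2HSV)
print(s['eef_pos'].round(1),s['orientation'].round(4))
m=(abs(W[...,2]-40)<4)&(hsv[...,1]<80)&(hsv[...,2]>60)&(D>50)&(abs(W[...,0]-430)<60)&(abs(W[...,1]+368)<40)
q=W[m]; print(len(q),cv2.minAreaRect(q[:,:2].astype(np.float32)),np.median(q[:,2]))
p2,D2=camera('top'); W2=cloud('top',D2); m=(abs(W2[...,2]-46)<8)&(W2[...,1]>10)&(W2[...,1]<80)&(W2[...,0]>555)&(W2[...,0]<635); q=W2[m]
print(len(q),cv2.minAreaRect(q[:,:2].astype(np.float32)),np.median(q[:,2]))
v=np.hstack([p,cv2.resize(p2[155:245,205:365],(640,360))[:, :]]) if 0 else np.vstack([cv2.resize(p,(480,300)),cv2.resize(p2[160:240,210:360],(480,256),interpolation=cv2.INTER_CUBIC)])
cv2.imwrite('pics/c3.png',v)
```

```text
[ 429.8 -367.    77.6] [-2.00e-04 -6.44e-01  7.65e-01  1.20e-03]
4136 ((429.6230773925781, -367.8327941894531), (17.989004135131836, 80.28461456298828), 80.36078643798828) 39.35536082528354
194 ((596.2113037109375, 40.322998046875), (16.713228225708008, 77.52864837646484), 89.09525299072266) 46.806124407890415
```

View pics/c3.png

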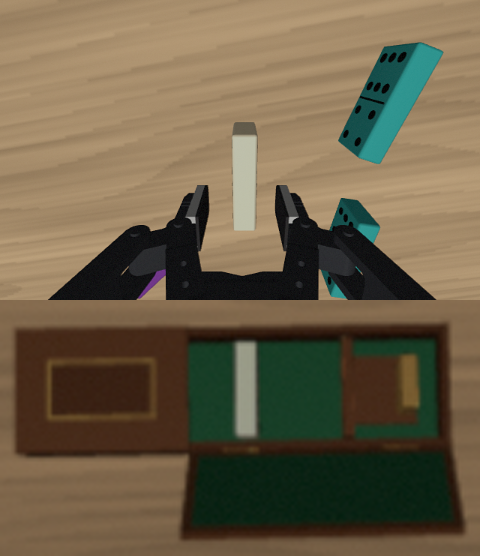

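Domino 1 stands square in the bay at about (596,41), and domino 2 is centred between the fingers. Grasping domino 2.

Call:
servo_tool:
  plan: [0,-1,-20,0,0,0,0,-1,-42,0,0,0,0,-1,-42,0,0,0,0,-1,-42,0,0,0]

```text
time_s: 7.63
eef_pos: [430.6, -368.7, 37.3]
orientation: [0.0, -0.644, 0.765, -0.0]
force: [0.5, -0.7, 1.0]
opening: 0.528
```

Call:
servo_tool:
  plan: [0,0,0,0,0,0,0,0,0,0,0,0,0,0,0,0,0,0,0,0,0,0,0,0,0,0,0,0,0,0,0,0,0,0,0,0]
  gripper: 10
  grip_force: 30

```text
time_s: 8.13
eef_pos: [431.2, -369.4, 38.1]
orientation: [0.0, -0.644, 0.765, -0.001]
force: [-0.9, 1.3, 8.2]
opening: 0.209
```

Call:
servo_tool:
  plan: [0,0,30,0,0,0,10,10,70,0,0,0,25,25,110,0,0,0,45,55,140,0,0,3,65,90,155,0,0,6,85,125,155,0,0,9.3,105,160,155,0,0,9.3,125,195,155,0,0,9.3,145,230,155,0,0,9.3,160,265,155,0,0,9.3,168,300,155,0,0,9.3,168,330,155,0,0,9.3]

```text
time_s: 9.13
eef_pos: [599.3, -35.2, 191.8]
orientation: [0.001, -0.705, 0.71, -0.0]
force: [0.5, 0.8, -1.6]
opening: 0.205
```

Call:
servo_tool:
  plan: [-1.7,20,0,0,0,0,-1.7,36,-20,0,0,0,-1.7,36,-50,0,0,0,-1.7,36,-80,0,0,0,-1.7,36,-100,0,0,0,-1.7,36,-112,0,0,0,-1.7,36,-122,0,0,0,-1.7,36,-132,0,0,0,-1.7,36,-139,0,0,0,-1.7,36,-142,0,0,0,-1.7,36,-142,0,0,0,-1.7,36,-142,0,0,0]

```text
time_s: 10.13
eef_pos: [596.9, -2.7, 49.8]
orientation: [0.0, -0.704, 0.71, -0.0]
force: [0.7, 0.1, -0.5]
opening: 0.208
```

Call:
servo_tool:
  plan: [0,0,-1,0,0,0,0,0,-2,0,0,0,0,0,-2,0,0,0,0,0,-2,0,0,0]

```text
time_s: 10.47
eef_pos: [596.6, -2.7, 47.3]
orientation: [0.0, -0.704, 0.71, -0.0]
force: [-0.0, 0.8, -0.4]
opening: 0.207
```

Call:
servo_tool:
  plan: [0,0,-1,0,0,0,0,0,-1.5,0,0,0,0,0,-1.5,0,0,0]

```text
time_s: 10.72
eef_pos: [596.6, -2.7, 46.2]
orientation: [0.0, -0.704, 0.71, -0.0]
force: [-1.9, -0.5, 4.8]
opening: 0.202
```

Call:
servo_tool:
  plan: [0,0,0,0,0,0,0,0,0,0,0,0,0,0,0,0,0,0,0,0,0,0,0,0,0,0,0,0,0,0]
  gripper: 32

```text
time_s: 11.13
eef_pos: [596.4, -2.7, 45.6]
orientation: [-0.0, -0.704, 0.71, 0.0]
force: [0.0, -0.7, 0.1]
opening: 0.372
```

Call:
servo_tool:
  plan: [0,0,15,0,0,0,0,0,50,0,0,0,0,0,90,0,0,0,-1,-20,125,0,0,0,-1,-60,140,0,0,0,-1,-100,140,0,0,0,-1,-137,140,0,0,0,-1,-147,140,0,0,0,-1,-147,140,0,0,0,-1,-147,140,0,0,0]

```text
time_s: 11.97
eef_pos: [595.3, -149.7, 185.3]
orientation: [0.0, -0.703, 0.711, 0.0]
force: [-0.1, 1.7, 0.4]
opening: 0.377
```

Run:
```python
from h import *
s=observe(); p,D=camera('wrist'); W=cloud('wrist',D,s); cv2.imwrite('pics/w5.png',p)
print(s['eef_pos'].round(1),s['force'])
hsv=cv2.cvtColor(p,cv2.COLOR_BGR2HSV)
x,y,z=np.moveaxis(W,2,0)
for a,b in ((-25,20),(20,70)):
    q=W[(abs(z-47)<4)&(x>552)&(x<638)&(y>a)&(y<b)&(hsv[...,1]<90)]
    if len(q)>20: print(cv2.minAreaRect(q[:,:2].astype(np.float32)),np.median(q[:,2]),len(q))
q=W[(abs(z-84)<4)&(y>-130)&(y<-60)&(x>565)&(x<625)]; print(cv2.minAreaRect(q[:,:2].astype(np.float32)),len(q))
```

```text
[ 595.3 -149.7  185.3] [-0.13921596  1.70237479  0.36807024]
((595.289794921875, -2.3065128326416016), (18.519695281982422, 79.495361328125), 89.56341552734375) 47.207916714268585 2011
((595.17138671875, 42.66325378417969), (19.129932403564453, 80.35689544677734), 89.53691101074219) 47.172669631783705 2074
((594.5078735351562, -94.24801635742188), (14.284822463989258, 43.50771713256836), 89.38915252685547) 1068
```

View pics/w5.png

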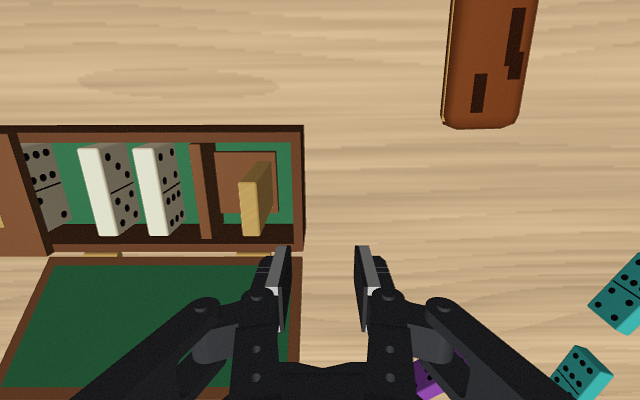

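Both dominoes stand upright and square in the bay, at y −2 and +43. I'll close the fingers and go down behind the handle.

Call:
servo_tool:
  plan: [0,0,0,0,0,0,0,0,0,0,0,0,0,0,0,0,0,0,0,0,-30,0,0,0,0,0,-60,0,0,0,0,0,-85,0,0,0,0,0,-95,0,0,0,0,0,-95,0,0,0,0,5,-95,0,0,0,0,10,-95,0,0,0,0,15,-95,0,0,0,0,15,-95,0,0,0]
  gripper: 0

```text
time_s: 13.02
eef_pos: [596.5, -132.8, 92.2]
orientation: [0.001, -0.704, 0.71, -0.001]
force: [0.0, 0.3, -0.4]
opening: -0.001
```

Run:
```python
from h import *
s=observe(); p,D=camera('wrist'); W=cloud('wrist',D,s); cv2.imwrite('pics/w6.png',p); print(s['eef_pos'],s['opening'],s['force'])
q=W[(D>20)]-s['eef_pos']; q=q[(abs(q[:,0])<30)&(abs(q[:,1])<70)]
for zz in range(-28,40,6):
    t=q[(q[:,2]>zz)&(q[:,2]<=zz+6)&(q[:,0]>-25)&(q[:,0]<15)]; t=t[abs(t[:,1])<34]
    if len(t)>20: print(zz,len(t),np.percentile(t[:,1],[1,99]).round(1),np.percentile(t[:,0],[1,99]).round(1))
```

```text
[ 596.45586581 -132.78885947   92.19761046] -0.0012018009300692998 [ 0.03565413  0.27596584 -0.39662953]
-28 156 [ 2.9 32.1] [-21.6  14.5]
-22 373 [-10.5  32. ] [-16.6  13.9]
-16 513 [-12.1  32. ] [-10.8  13.8]
-10 701 [-12.3  33.9] [-6.9 14.8]
-4 453 [-12.6  14.2] [ 7.  12.2]
2 460 [-12.4  14.1] [ 6.9 12.2]
8 670 [-7.6  7.4] [-10.1  12.3]
14 775 [-25.3  27.5] [-2.1 14.4]
20 2109 [-32.   32.9] [-8.9 14.5]
26 4328 [-33.3  33.4] [-8. 14.]
32 2517 [-33.7  33.7] [-9.8 13.4]
38 1634 [-33.8  33.9] [-9.9 13.7]
```

View pics/w6.png

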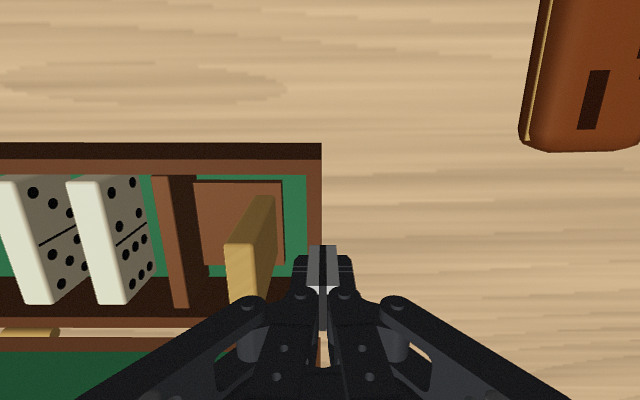

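Call:
servo_tool:
  plan: [0,3,0,0,0,0,0,6,0,0,0,0,0,9,0,0,0,0,0,12,0,0,0,0,0,14,0,0,0,0,0,16,0,0,0,0,0,17,0,0,0,0,0,18,0,0,0,0,0,19,0,0,0,0,0,20,0,0,0,0,0,21,0,0,0,0,0,22,0,0,0,0]

```text
time_s: 14.07
eef_pos: [595.4, -115.1, 90.7]
orientation: [-0.001, -0.703, 0.711, -0.001]
force: [-0.2, -8.4, -0.5]
opening: -0.003
```

Call:
servo_tool:
  plan: [0,1.5,0,0,0,0,0,3,0,0,0,0,0,4.5,0,0,0,0,0,6,0,0,0,0,0,7.5,0,0,0,0,0,9,0,0,0,0,0,10.5,0,0,0,0,0,12,0,0,0,0,0,13.5,0,0,0,0,0,15,0,0,0,0,0,16.5,0,0,0,0,0,18,0,0,0,0]

```text
time_s: 15.07
eef_pos: [595.5, -97.4, 90.7]
orientation: [-0.001, -0.703, 0.711, -0.001]
force: [1.2, -9.2, -1.8]
opening: -0.001
```

Call:
servo_tool:
  plan: [0,1,0,0,0,0,0,2,0,0,0,0,0,3,0,0,0,0,0,4,0,0,0,0,0,5,0,0,0,0,0,6,0,0,0,0,0,7,0,0,0,0,0,8,0,0,0,0,0,9,0,0,0,0,0,10,0,0,0,0,0,11,0,0,0,0,0,12,0,0,0,0]

```text
time_s: 16.07
eef_pos: [595.6, -85.5, 90.7]
orientation: [-0.001, -0.703, 0.711, -0.001]
force: [3.0, -8.6, -1.9]
opening: -0.002
```

Call:
servo_tool:
  plan: [0,1.5,0,0,0,0,0,3,0,0,0,0,0,4.5,0,0,0,0,0,6,0,0,0,0,0,7.5,0,0,0,0,0,9,0,0,0,0,0,10.5,0,0,0,0,0,12,0,0,0,0,0,13.5,0,0,0,0,0,15,0,0,0,0,0,16.5,0,0,0,0,0,18,0,0,0,0]

```text
time_s: 17.07
eef_pos: [595.8, -67.6, 90.7]
orientation: [-0.001, -0.703, 0.711, -0.001]
force: [1.9, -8.6, -2.1]
opening: -0.002
```

Call:
servo_tool:
  plan: [0,1,0,0,0,0,0,2,0,0,0,0,0,3,0,0,0,0,0,4,0,0,0,0,0,5,0,0,0,0,0,6,0,0,0,0,0,7,0,0,0,0,0,8,0,0,0,0,0,9,0,0,0,0,0,10,0,0,0,0,0,11,0,0,0,0,0,12,0,0,0,0]

```text
time_s: 18.07
eef_pos: [595.9, -55.8, 90.7]
orientation: [-0.001, -0.703, 0.711, -0.002]
force: [3.5, -9.4, -2.2]
opening: 0.004
```

Call:
servo_tool:
  plan: [0,1,0,0,0,0,0,2,0,0,0,0,0,3,0,0,0,0,0,4,0,0,0,0,0,5,0,0,0,0,0,6,0,0,0,0,0,7,0,0,0,0,0,8,0,0,0,0,0,9,0,0,0,0,0,10,0,0,0,0,0,11,0,0,0,0,0,12,0,0,0,0]

```text
time_s: 19.07
eef_pos: [596.0, -43.7, 90.7]
orientation: [-0.001, -0.703, 0.711, -0.002]
force: [2.6, -8.4, -2.8]
opening: 0.001
```

Call:
servo_tool:
  plan: [0,1.5,0,0,0,0,0,3,0,0,0,0,0,4.5,0,0,0,0,0,6,0,0,0,0,0,7.5,0,0,0,0,0,9,0,0,0,0,0,10.5,0,0,0,0,0,12,0,0,0,0,0,13.5,0,0,0,0,0,15,0,0,0,0,0,16.5,0,0,0,0,0,18,0,0,0,0]

```text
time_s: 20.07
eef_pos: [596.1, -25.8, 90.7]
orientation: [-0.001, -0.703, 0.711, -0.002]
force: [3.8, -9.1, -2.4]
opening: -0.003
```

Run:
```python
from h import *
s=observe(); p,D=camera('wrist'); W=cloud('wrist',D,s); cv2.imwrite('pics/w7.png',p); print(s['eef_pos'],s['force'])
x,y,z=np.moveaxis(W,2,0); hsv=cv2.cvtColor(p,cv2.COLOR_BGR2HSV)
q=W[(abs(z-47.5)<4)&(x>552)&(x<638)&(y>40)&(y<95)&(hsv[...,1]<90)]; print(len(q),cv2.minAreaRect(q[:,:2].astype(np.float32)),np.median(q[:,2]))
```

```text
[596.08021704 -25.75053083  90.66682394] [ 3.81733599 -9.11138984 -2.35480928]
7977 ((595.63623046875, 71.4439697265625), (42.69285202026367, 81.03386688232422), 89.51447296142578) 47.282084611135794
```

View pics/w7.png

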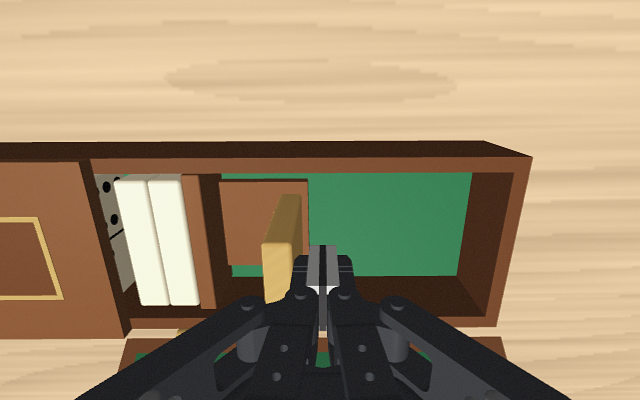

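The two dominoes ride upright together against the slide, and the hidden row's pips show just ahead at (110,200). From here in small steps, checking the force each time.

Call:
servo_tool:
  plan: [0,0.7,0,0,0,0,0,1.4,0,0,0,0,0,2.1,0,0,0,0,0,2.8,0,0,0,0,0,3.5,0,0,0,0,0,4.2,0,0,0,0,0,4.9,0,0,0,0,0,5.6,0,0,0,0,0,6.3,0,0,0,0,0,7,0,0,0,0,0,7.7,0,0,0,0,0,8.4,0,0,0,0]

```text
time_s: 21.12
eef_pos: [596.2, -17.4, 90.7]
orientation: [-0.001, -0.703, 0.711, -0.002]
force: [3.7, -8.7, -3.3]
opening: 0.001
```

Call:
servo_tool:
  plan: [0,0.5,0,0,0,0,0,1,0,0,0,0,0,1.5,0,0,0,0,0,2,0,0,0,0,0,2.5,0,0,0,0,0,3,0,0,0,0]

```text
time_s: 21.62
eef_pos: [596.2, -14.4, 90.7]
orientation: [-0.001, -0.703, 0.711, -0.002]
force: [3.4, -9.1, -3.2]
opening: -0.002
```

Call:
servo_tool:
  plan: [0,0.5,0,0,0,0,0,1,0,0,0,0,0,1.5,0,0,0,0,0,2,0,0,0,0,0,2.5,0,0,0,0,0,3,0,0,0,0]

```text
time_s: 22.12
eef_pos: [596.2, -11.4, 90.7]
orientation: [-0.001, -0.703, 0.711, -0.002]
force: [4.3, -9.0, -3.3]
opening: -0.002
```

Call:
servo_tool:
  plan: [0,0.5,0,0,0,0,0,1,0,0,0,0,0,1.5,0,0,0,0,0,2,0,0,0,0,0,2.5,0,0,0,0,0,3,0,0,0,0]

```text
time_s: 22.62
eef_pos: [596.2, -8.4, 90.7]
orientation: [-0.001, -0.703, 0.711, -0.002]
force: [4.9, -8.7, -2.7]
opening: 0.002
```

Call:
servo_tool:
  plan: [0,0.5,0,0,0,0,0,1,0,0,0,0,0,1.5,0,0,0,0,0,2,0,0,0,0,0,2.5,0,0,0,0,0,3,0,0,0,0]

```text
time_s: 23.12
eef_pos: [596.2, -7.1, 90.7]
orientation: [-0.001, -0.702, 0.712, -0.002]
force: [3.9, -15.0, -1.6]
opening: -0.0
```

Call:
servo_tool:
  plan: [0,0,0,0,0,0,0,0,0,0,0,0]

```text
time_s: 23.28
eef_pos: [596.2, -7.1, 90.7]
orientation: [-0.001, -0.702, 0.712, -0.002]
force: [4.7, -14.4, -2.3]
opening: -0.001
```

Call:
servo_tool:
  plan: [0,0.3,0,0,0,0,0,0.6,0,0,0,0,0,0.6,0,0,0,0]

```text
time_s: 23.53
eef_pos: [596.2, -6.8, 90.7]
orientation: [-0.001, -0.702, 0.712, -0.002]
force: [4.2, -13.7, -1.5]
opening: -0.003
```

Call:
servo_tool:
  plan: [0,0.4,0,0,0,0,0,0.8,0,0,0,0,0,1.2,0,0,0,0,0,1.5,0,0,0,0,0,1.5,0,0,0,0]

```text
time_s: 23.95
eef_pos: [596.2, -5.4, 90.7]
orientation: [-0.001, -0.702, 0.712, -0.002]
force: [4.1, -15.0, -2.4]
opening: 0.001
```

The pad is yielding, with about 5 N above the drag over about 3 mm. Stopping here, backing off from the handle and lifting clear.

Call:
servo_tool:
  plan: [0,-1.5,0,0,0,0,0,-3,0,0,0,0,0,-5,0,0,0,0,0,-10,0,0,0,0,0,-18,0,0,0,0,0,-25,10,0,0,0,0,-25,40,0,0,0,0,-25,80,0,0,0,0,-25,110,0,0,0,0,-25,110,0,0,0,0,-25,110,0,0,0]

```text
time_s: 24.87
eef_pos: [596.5, -25.7, 203.5]
orientation: [0.001, -0.704, 0.711, -0.002]
force: [0.2, 0.8, -0.6]
opening: -0.001
```

Run:
```python
from h import *
s=observe(); p,D=camera('wrist'); W=cloud('wrist',D,s); cv2.imwrite('pics/w8.png',p); print(s['eef_pos'],s['force'])
x,y,z=np.moveaxis(W,2,0); hsv=cv2.cvtColor(p,cv2.COLOR_BGR2HSV)
q=W[(abs(z-47.5)<4)&(x>552)&(x<638)&(y>60)&(y<95)&(hsv[...,1]<90)]; print(len(q),cv2.minAreaRect(q[:,:2].astype(np.float32)),np.median(q[:,2]))
q=W[(abs(z-84)<4)&(y>-30)&(y<60)&(x>565)&(x<625)]; print('handle',cv2.minAreaRect(q[:,:2].astype(np.float32)),len(q))
for n in ('top',):
    p2,D2=camera(n); d0=cv2.imread('pics/top0.png'); 
    for nm,(a,b,c,d) in dict(org=(105,135,245,320),case=(105,175,380,420),beaker=(230,268,130,178)).items(): print(nm,np.abs(p2[a:b,c:d].astype(int)-d0[a:b,c:d]).mean())
```

```text
[596.49274271 -25.68271803 203.54212607] [ 0.17162403  0.77857129 -0.6313131 ]
2167 ((595.9982299804688, 81.90664672851562), (79.44417572021484, 24.315126419067383), 0.45838499069213867) 47.333369392162
handle ((595.4049682617188, 15.498655319213867), (14.334709167480469, 43.804405212402344), 89.4431381225586) 923
org 6.150518518518519
case 2.096904761904762
beaker 2.346673976608187
```

View pics/w8.png

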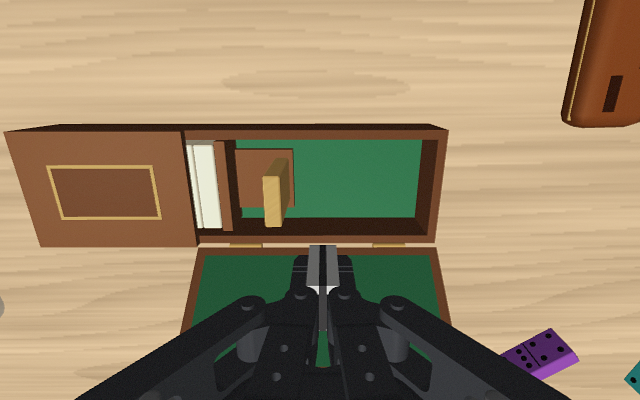

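The slide stayed put after release: handle centre at 15.5, which matches the pushed position. Both dominoes are upright against it. Handing in.

```bash
python3 -c "
from h import *
print(finish_job(), observe()['time_s'])"
```

```text
the job is handed in; nothing more can be done
the job is handed in; nothing more can be done
```

I put both ivory dominoes into the bay, upright and crosswise, and pushed the slide until the pad pushed back. I then backed the gripper off and handed the job in at about 25 s; no verdict was reported.

- **Push:** the push force rose from about 9 N (drag) to 14–15 N. It stayed about there while the slide moved roughly another 1.7 mm. That leaves about 5 N on the row, well under the 20 N limit. This is inferred from the wrist force; I could not measure the contact between the two dominoes directly.
- **After release:** the slide had not sprung back. Its handle was at y = 15.5 mm, matching where the push ended. The dominoes sat against it, about 0.5 mm off the centre line and with tops level at about 47 mm. The gripper was clear, with the wrist force near zero.
- **Bystanders:** the spectacle case and beaker looked unchanged from above. The organizer's picture patch differed slightly more (6 against 2 grey levels). I think that was the arm's shadow or the arm itself, since nothing went near the organizer, but I did not check further.

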